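# Clear the fixture deck and press the covers on

## Robot

A 7-joint arm with a two-finger parallel gripper is mounted at the origin on the work surface; the furniture and walls round the work are solid. World frame = base frame: x ahead of the robot, y to its left, z up, the work surface at z = 0. Lengths are in m, angles in rad, forces in N, time in s.
With the tool pointing down it reaches from about 0.35 to 0.9 m from the base axis. Payload 8.1 kg.
Tool frame: the origin (TCP) lies midway between the tips of the shut fingers; the grasp point (between the pads) lies 19 mm behind it; z points along the fingers, y is the line along which they close (so a half turn about z gives the same grasp; the last joint's range is limited). The gripper opens to 85 mm and grips with 20 to 120 N. Pads are 22 mm wide; open, the fingers measure 114 mm over their backs; the gripper's body (76 mm by 85 mm) begins 54 mm behind the grasp point. The pads swing forward as they close: fully open they stand 13 mm farther back than shut.
Start: joints at [1.076, 0.434, 0.025, 1.573, -0.012, 1.134, -0.075], TCP at [0.239, -0.578, 0.231] pointing down, gripper open.
Joint ranges: [-2.62, 2.62], [-0.44, 2.09], [-1.27, 1.32], [0.08, 2.57], [-1.32, 4.46], [0.12, 2], [-2.74, 2.74]. Speed limits (rad/s): [2.22, 2.22, 3.01, 3.01, 3.14, 3.14, 3.14].

## Interface

Orientations are given as a unit quaternion [x, y, z, w].
In Python, from plant import env gives the robot as it stands.
- The arm moves only by the tool move_arm, never from a script. Its argument "commands" is a list of rows, each a list of 7 numbers: the shift along the tool's x, y, z in m, then the turn, a rotation vector about the tool's x, y, z in degrees, then the opening, from 0 (shut) to 1 (fully open). A call has 1 to 20 rows; each row shifts and turns the commanded pose from where the row before left it, along the tool's axes as they then stand; what a row does not reach is not made up. A row lasts 1/8 s, in which the tool goes at most 62.5 mm and 10.7 degrees, less where a joint would pass 70% of its speed; a pose out of reach is approached as far as the arm can. A call is refused whole if a number of a shift passes 0.0625 or a number of a turn 10.7, either way. A call with a gripper value outside its range is refused whole. The fingers move at their own pace and stop on an object; the grip force is fixed at half the most. Time passes only in rows, so rows that do not move let the fingers close. It gives the time, the measured TCP pose, the force, the opening and the grip force at its end, in the units of the state.
- env.observe(): the state, without advancing time (a new reading comes with each control period).
- env.grab_frame(name): name is "side" or "top"; returns the picture (400x640x3 uint8, blue, green, red); there is no depth.
- env.camera_model(name): a dict with "vertical_fov" (degrees; the focal length in pixels is half the picture's height over the tangent of half this angle, whatever the lens; pixels are square), "cx", "cy" (the principal point, pixels), "cam_to_world" (4x4, takes a point from camera to world coordinates). Camera axes: x right, y up, looking along -z (the intrinsics and any distortion apply to the point x, -y, -z); pixel columns grow to the right and rows downward; lengths in m; the calibration is good to about 2 mm. A picture is of the moment at which its call begins. camera_model takes no time and is no camera call.
- env.job_done(): hands the job in; it is judged then, once.
The state is a dict: "time_s": time; "qpos": joint angles; "qvel": joint speeds; "tau": joint torques, N m; "tcp_pos": TCP position; "tcp_rot": TCP orientation; "wrist_force": force on the tool from outside, world axes, zero at the start; "ft_torque": the same for the moment, N m; "gripper_width": opening from 0.0 (shut) to 1.0 (fully open); "grasp_force": force on a finger pad.
Only numpy, scipy, OpenCV 4.12 (cv2) and the standard library are available. Lean on these libraries where they do the work, as an engineer would, in place of code of your own. Each camera call takes 0.05 s, during which the arm holds its last target. There are 200 camera calls.

## Task

Close the fixture down for the night: with the scraper, sweep all the chips off the deck into the trough at its end, without touching the chips with the fingers, and stand the scraper upright on the bench, off the fixture. Then lay every cover plate that is here, rib up, square on a seat of its own and press it down until its pins are home and it lies flat on the deck. Leave the tape roll where it is.

Things in the scene. Friction and masses are not known exactly. Their poses are not given: they have to be found in the camera images.
- fixture: fixed metal fixture base, 130 mm (its x) x 296 mm (its y), origin at the centre of its underside on the bench. Flat deck 36 mm above the bench from y = +148 to -83 mm (own frame); on both long sides a dark rail 6 mm high, 120 mm apart inside. No rail at the ends. Beyond the -y end is the chip trough. Along the deck lie three cover seats, each with four upright brass pins
- deck_start (a point): middle of the deck's +y edge (fixture frame), on the deck surface: the empty end, 45 mm of deck without seat or chips
- deck_end (a point): middle of the deck's -y edge, on the deck surface, where chips drop into the trough
- trough (a point): centre of the open steel chip trough's floor, 4 mm above the bench; inside 120 mm in x by 60 mm in y; side walls 22 mm and end wall 30 mm above the bench; axes as the fixture's
- seat1 (a point): centre of cover seat 1 (fixture y = 72 mm), on the deck, axes as the fixture's. Four brass pins, 6 mm thick, at x +-48, y +-18 mm from it, stand 6 to 7 mm proud at the start; each slides down into the deck under about 2.5 N (10 N for four) and stays where pushed; a cover's weight does not sink them. A seated cover has its underside here, long side along x
- seat2 (a point): centre of cover seat 2 (fixture y = 10 mm), on the deck, axes as the fixture's. Four brass pins, 6 mm thick, at x +-48, y +-18 mm from it, stand 6 to 7 mm proud at the start; each slides down into the deck under about 2.5 N (10 N for four) and stays where pushed; a cover's weight does not sink them. A seated cover has its underside here, long side along x
- seat3 (a point): centre of cover seat 3 (fixture y = -52 mm), on the deck, axes as the fixture's. Four brass pins, 6 mm thick, at x +-48, y +-18 mm from it, stand 6 to 7 mm proud at the start; each slides down into the deck under about 2.5 N (10 N for four) and stays where pushed; a cover's weight does not sink them. A seated cover has its underside here, long side along x
- cover1: aluminium cover plate, 110 (its x) x 52 (y) x 6 mm, with a black grip rib 60 (x) x 14 (y) x 18 mm high centred on top (rib top 24 mm above the underside); about 0.15 kg; origin at the centre of the underside, z up. Starts rib up on the bench left of the fixture. Three alike, of which two or three are present (None if absent)
- cover2: aluminium cover plate, 110 (its x) x 52 (y) x 6 mm, with a black grip rib 60 (x) x 14 (y) x 18 mm high centred on top (rib top 24 mm above the underside); about 0.15 kg; origin at the centre of the underside, z up. Starts rib up on the bench left of the fixture. Three alike, of which two or three are present (None if absent)
- cover3: aluminium cover plate, 110 (its x) x 52 (y) x 6 mm, with a black grip rib 60 (x) x 14 (y) x 18 mm high centred on top (rib top 24 mm above the underside); about 0.15 kg; origin at the centre of the underside, z up. Starts rib up on the bench left of the fixture. Three alike, of which two or three are present (None if absent)
- chip1: dark steel chip, a bent bar offcut about 28 x 17 x 9 mm, 30 g; origin at the centre of its underside. Two to four chips are present, on the deck at the start (None if absent)
- chip2: dark steel chip, a bent bar offcut about 28 x 17 x 9 mm, 30 g; origin at the centre of its underside. Two to four chips are present, on the deck at the start (None if absent)
- chip3: dark steel chip, a bent bar offcut about 28 x 17 x 9 mm, 30 g; origin at the centre of its underside. Two to four chips are present, on the deck at the start (None if absent)
- chip4: dark steel chip, a bent bar offcut about 28 x 17 x 9 mm, 30 g; origin at the centre of its underside. Two to four chips are present, on the deck at the start (None if absent)
- scraper: scraper: steel block 76 (its x) x 20 (y) x 22 mm high, wooden handle on top 54 (x) x 16 (y) mm up to 53 mm; origin under the block's centre. Scraping face looks to -y, between two cheeks 4 mm thick, 16 mm high, flaring slightly, that reach to y = -29 mm and leave 67 to 71 mm between them. About 0.25 kg. Fits between the pin rows (90 mm). Starts on the bench left of the fixture
- tape_roll: bystander: roll of black tape, 51 mm across, 19 mm high, among the covers; origin under its centre. The bench's toggle clamp, not part of the job, has its upright red lever (160 mm high) about 90 mm to the right (-y) of the roll; loads pass it freely at x above 0.5 m

How it is judged:
On the way, in this order (a step that is already met when the one before it is completed fails the run):
1. all chips are in the trough (x of chip1 in the frame of trough between -0.066 and 0.066 m and y of chip1 in the frame of trough between -0.036 and 0.036 m and z of each of chip1, chip2, chip3, chip4 in the frame of trough below 0.027 m and x of chip2 in the frame of trough between -0.066 and 0.066 m and y of chip2 in the frame of trough between -0.036 and 0.036 m and x of chip3 in the frame of trough between -0.066 and 0.066 m and y of chip3 in the frame of trough between -0.036 and 0.036 m and x of chip4 in the frame of trough between -0.066 and 0.066 m and y of chip4 in the frame of trough between -0.036 and 0.036 m), for 0.2 s.
2. the scraper stands upright on the bench (height (world z) of scraper below 0.003 m and angle between scraper's own z axis and vertical below 0.05 rad), for 0.2 s.
3. every cover lies flat on a seat (((horizontal distance between cover1 and seat1 below 0.008 m and z of cover1 in the frame of seat1 below 0.002 m) or (horizontal distance between cover1 and seat2 below 0.008 m and z of cover1 in the frame of seat2 below 0.002 m) or (horizontal distance between cover1 and seat3 below 0.008 m and z of cover1 in the frame of seat3 below 0.002 m)) and angle between each of cover1, cover2, cover3's own z axis and vertical below 0.03 rad and angle between the x axis of each of cover1, cover2, cover3 and the x axis of fixture, either way round below 0.12 rad and ((horizontal distance between cover2 and seat1 below 0.008 m and z of cover2 in the frame of seat1 below 0.002 m) or (horizontal distance between cover2 and seat2 below 0.008 m and z of cover2 in the frame of seat2 below 0.002 m) or (horizontal distance between cover2 and seat3 below 0.008 m and z of cover2 in the frame of seat3 below 0.002 m)) and ((horizontal distance between cover3 and seat1 below 0.008 m and z of cover3 in the frame of seat1 below 0.002 m) or (horizontal distance between cover3 and seat2 below 0.008 m and z of cover3 in the frame of seat2 below 0.002 m) or (horizontal distance between cover3 and seat3 below 0.008 m and z of cover3 in the frame of seat3 below 0.002 m))), for 0.2 s.
At the end, for the whole second after the job is handed in: Every chip present lies in the trough, under 27 mm above its floor. Every cover present lies on a seat: centre within 8 mm, underside under 2 mm above the deck, tilt under 0.03 rad, square within 0.12 rad. The scraper stands upright on the bench, off the fixture. All at rest (all of step 1 and all of step 2 and all of step 3 and linear speed of each of cover1, cover2, cover3, chip1, chip2, chip3, chip4, scraper below 0.01 m/s); the robot touches nothing.
It fails at once if the fingers touch a chip (contact force between the fingers and chip1 above 1 N or contact force between the fingers and chip2 above 1 N or contact force between the fingers and chip3 above 1 N or contact force between the fingers and chip4 above 1 N).
It fails at once if the tape roll is shifted (distance of tape_roll from where it was at the start of the episode above 0.03 m).
Of cover1, cover2, cover3 only 2 to 3 are there at a start; the rules pass over those that are not, and their reading is None.
Of chip1, chip2, chip3, chip4 only 2 to 4 are there at a start; the rules pass over those that are not, and their reading is None.
At some moment in a run one of cover1, cover2, cover3 may be knocked a few centimetres aside while the robot is not near it.
Once in a run the grip may slacken for a moment while it holds something.
It also fails if it takes over 210 s, if anything falls off the work surface, if the arm or the gripper's body presses on something with over 40 N, if the wrist force passes 120 N, or if a joint passes its speed limit or range.

## Working session

There is one attempt and no reset: what is moved stays moved. The work goes in short steps, Python scripts to look and compute and a tool call to move; the robot and the scene stay as the last step left them, time stands still between calls to the robot, and variables do not carry over. Pictures are saved under pics/ and viewed, at most 14 in all, crops included, and the job is handed in when it is done.

Besides the shell and the picture viewer there is one more tool, called after ">>>" by a JSON object that holds its "fn" and its "kwargs", one argument or row to a line. move_arm: Moves the arm, as the interface text tells. Its arguments: {"type":"object","properties":{"commands":{"type":"array","items":{"type":"array","items":{"type":"number"}}}},"required":["commands"]}

```bash
mkdir -p pics; ls; python3 - <<'E'
from plant import env
import cv2, numpy as np
np.set_printoptions(precision=4,suppress=True)
print(env.observe())
for n in("side","top"):
    m=env.camera_model(n); print(n,m)
    cv2.imwrite(f"pics/{n}0.png",env.grab_frame(n))
E
```

```text
pics
{'time_s': 0.0, 'qpos': array([ 1.0764,  0.4352,  0.025 ,  1.5741, -0.0116,  1.134 , -0.0751]), 'qvel': array([-0.0004, -0.0004, -0.0001,  0.0003, -0.0001, -0.0005, -0.0013]), 'tau': array([  0.0003, -67.0474,   1.0253, -31.6213,   0.0155,   0.0125,
        -0.    ]), 'tcp_pos': array([ 0.2384, -0.5772,  0.2305]), 'tcp_rot': array([ 0.9809,  0.1946, -0.0002, -0.0008]), 'wrist_force': array([ 0.4417, -0.4172,  0.5378]), 'ft_torque': array([-0.03  , -0.0042,  0.0083]), 'grasp_force': 0.0, 'gripper_width': 0.995028645949022}
side {'vertical_fov': 57.99051298441419, 'cx': 318.8679682306889, 'cy': 197.10587913700388, 'cam_to_world': array([[-0.991 ,  0.0506, -0.124 ,  0.3152],
       [-0.1339, -0.3965,  0.9082,  0.8321],
       [-0.0032,  0.9166,  0.3997,  0.4639],
       [ 0.    ,  0.    ,  0.    ,  1.    ]])}
top {'vertical_fov': 45.95390071704996, 'cx': 315.5211225001023, 'cy': 188.85809614370112, 'cam_to_world': array([[-0.0144,  0.9969, -0.0768,  0.3419],
       [-0.9999, -0.015 , -0.0068, -0.0403],
       [-0.0079,  0.0767,  0.997 ,  1.2364],
       [ 0.    ,  0.    ,  0.    ,  1.    ]])}
```

View pics/side0.png

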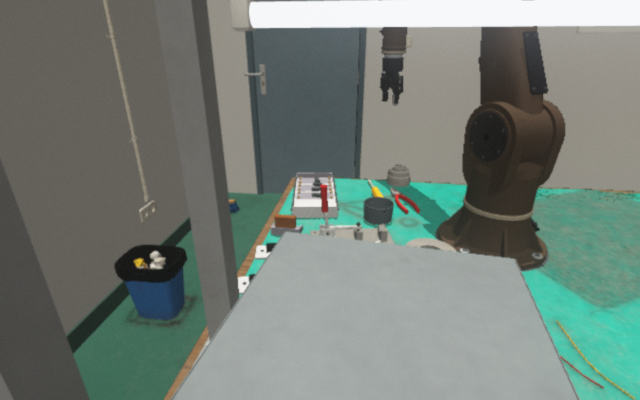

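View pics/top0.png

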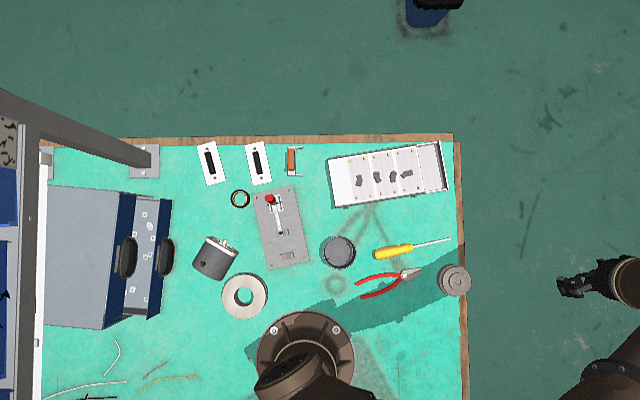

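```bash
cat > h.py <<'E'
from plant import env
import cv2, numpy as np
from scipy.spatial.transform import Rotation as R
np.set_printoptions(precision=4,suppress=True)
M={n:env.camera_model(n) for n in("side","top")}
def ray(n,u,v):
    m=M[n]; f=200/np.tan(np.radians(m["vertical_fov"]/2)); T=m["cam_to_world"]
    d=T[:3,:3]@np.array([(u-m["cx"])/f,-(v-m["cy"])/f,-1.]); return T[:3,3],d/np.linalg.norm(d)
def plane(n,u,v,z):
    o,d=ray(n,u,v); return o+d*(z-o[2])/d[2]
def proj(n,p):
    m=M[n]; f=200/np.tan(np.radians(m["vertical_fov"]/2)); T=m["cam_to_world"]
    q=T[:3,:3].T@(np.asarray(p)-T[:3,3]); return np.array([m["cx"]+f*q[0]/-q[2], m["cy"]-f*q[1]/-q[2]])
def tri(ut,us):
    a,d=ray("top",*ut); b,e=ray("side",*us)
    s=np.linalg.lstsq(np.c_[d,-e],b-a,rcond=None)[0]; p,q=a+s[0]*d,b+s[1]*e
    return (p+q)/2,np.linalg.norm(p-q)
def zoom(img,x0,y0,x1,y1,k): return cv2.resize(img[y0:y1,x0:x1],None,fx=k,fy=k,interpolation=cv2.INTER_CUBIC)
E
python3 - <<'E'
from h import *
t=cv2.imread("pics/top0.png"); s=cv2.imread("pics/side0.png")
a=zoom(t,320,135,453,210,6); b=zoom(s,228,165,345,300,5)
cv2.imwrite("pics/za.png",a)
c=zoom(t,190,135,310,210,5)
W=max(c.shape[1],b.shape[1])
cv2.imwrite("pics/zb.png",zoom(s,225,170,385,300,5)[:600])
print(a.shape,c.shape)
cv2.imwrite("pics/zc.png",c)
E
```

```text
(450, 798, 3) (375, 600, 3)
```

View pics/za.png

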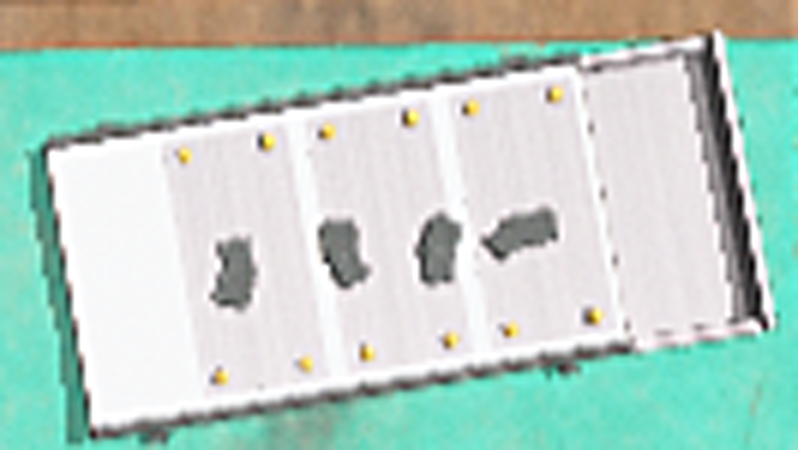

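View pics/zb.png

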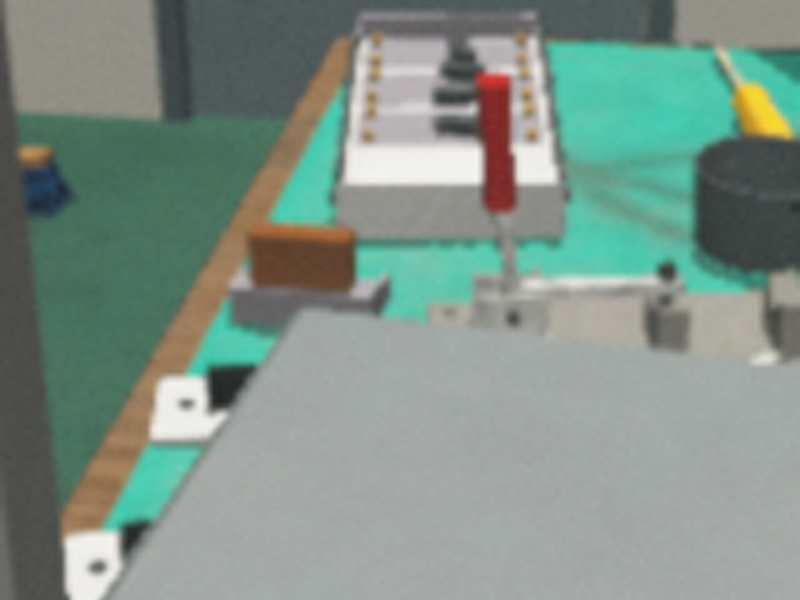

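View pics/zc.png

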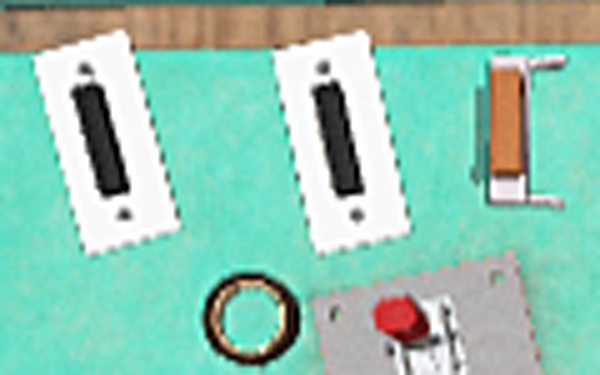

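```bash
cat > meas.py <<'E'
from h import *
def blobs(mask,k,x0,y0,amin):
    n,l,st,c=cv2.connectedComponentsWithStats(mask.astype(np.uint8)); return [((c[i]+.5)/k-.5+[x0,y0],st[i,4]/k/k) for i in range(1,n) if st[i,4]/k/k>amin]
def roi(img,x0,y0,x1,y1,k=6):
    z=zoom(img,x0,y0,x1,y1,k); return z,cv2.cvtColor(z,cv2.COLOR_BGR2HSV)
def pins(img,n,box):
    z,h=roi(img,*box); m=(h[...,0]>12)&(h[...,0]<32)&(h[...,1]>100)&(h[...,2]>90)
    return blobs(m,6,box[0],box[1],1)
def rect(mask,k,x0,y0,n,z):
    cs,_=cv2.findContours(mask.astype(np.uint8),cv2.RETR_EXTERNAL,cv2.CHAIN_APPROX_NONE); out=[]
    for c in cs:
        if cv2.contourArea(c)/k/k<20: continue
        P=np.array([plane(n,*((q+.5)/k-.5+[x0,y0]),z)[:2] for q in c[:,0]])
        r=cv2.minAreaRect((P*1000).astype(np.float32)); b=cv2.boxPoints(r)
        e=[b[1]-b[0],b[2]-b[1]]; e=max(e,key=np.linalg.norm)
        out.append((np.array(r[0])/1000,sorted(r[1]),np.degrees(np.arctan2(e[1],e[0]))%180))
    return out
E
python3 - <<'E'
from meas import *
t=cv2.imread("pics/top0.png"); s=cv2.imread("pics/side0.png")
P=pins(t,"top",(335,140,425,205)); print("top pins",[(p.round(1),round(a,1)) for p,a in P])
P2=pins(s,"side",(290,170,340,200)); print("side pins",[(p.round(1),round(a,1)) for p,a in P2])
z,h=roi(t,190,136,285,210)
print("white",rect((h[...,1]<40)&(h[...,2]>200),6,190,136,"top",.006))
print("black",rect(h[...,2]<70,6,190,136,"top",.024))
z,h=roi(t,280,140,310,185)
o=(h[...,0]<16)&(h[...,1]>120)&(h[...,2]>110)
print("handle",rect(o,6,280,140,"top",.053))
print("block",rect((h[...,1]<60)|o,6,280,140,"top",.022))
z,h=roi(s,270,210,305,240); print([ (b[0].round(1),b[1]) for b in blobs((h[...,0]<16)&(h[...,1]>120),6,270,210,5)])
E
```

```text
top pins [(array([346.9, 140.6]), np.float64(43.5)), (array([401.7, 140. ]), np.float64(4.5)), (array([415.6, 140.2]), np.float64(18.6)), (array([351.4, 141.9]), np.float64(1.3)), (array([412.1, 150.4]), np.float64(3.7)), (array([398.2, 152.6]), np.float64(3.8)), (array([388.1, 154.3]), np.float64(3.8)), (array([374.2, 156.6]), np.float64(3.5)), (array([364.2, 158.3]), np.float64(3.7)), (array([350.3, 160.6]), np.float64(3.1)), (array([418.6, 187.4]), np.float64(3.7)), (array([404.7, 189.7]), np.float64(3.0)), (array([394.7, 191.3]), np.float64(3.2)), (array([380.6, 193.5]), np.float64(3.3)), (array([370.6, 195.2]), np.float64(2.8)), (array([356.4, 197.5]), np.float64(3.1))]
side pins [(array([328.7, 177. ]), np.float64(1.1)), (array([291.5, 183. ]), np.float64(29.3)), (array([329.9, 188.2]), np.float64(1.1))]
white [(array([0.3914, 0.0729]), [16.882322311401367, 20.673175811767578], np.float32(97.63593)), (array([0.4156, 0.0671]), [15.838045120239258, 22.277158737182617], np.float32(20.045183)), (array([0.5075, 0.1191]), [52.48265838623047, 111.87013244628906], np.float32(11.686025)), (array([0.5093, 0.243 ]), [52.63771438598633, 111.6477279663086], np.float32(15.359561))]
black [(array([0.4136, 0.1633]), [46.45246887207031, 48.69826889038086], np.float32(89.13939)), (array([0.5079, 0.2414]), [15.640870094299316, 59.548587799072266], np.float32(15.289243)), (array([0.5063, 0.1181]), [14.440526962280273, 59.29032516479492], np.float32(11.573795))]
handle [(array([0.5101, 0.0292]), [16.010784149169922, 52.693626403808594], np.float32(179.11949))]
block [(array([0.5094, 0.0204]), [39.44342803955078, 79.74095153808594], np.float32(178.96025))]
[(array([284.5, 220.4]), np.float64(220.7777777777778))]
```

```bash
cat >> meas.py <<'E'
def fitfix(P):
    # P pixel pins (top), rows in world x>: match by rigid fit
    W=np.array([plane("top",*p,.0425)[:2] for p in P])
    W=W[np.argsort(W[:,1])]
    return W
E
python3 - <<'E'
from meas import *
t=cv2.imread("pics/top0.png")
P=[p for p,a in pins(t,"top",(335,140,425,205)) if 2<a<4 and p[1]>145]
hi=sorted([p for p in P if p[1]<175],key=lambda p:p[0]); lo=sorted([p for p in P if p[1]>175],key=lambda p:p[0])
ys=[90,54,28,-8,-34,-70]
A=np.array([[.048,y/1000] for y in ys]+[[-.048,y/1000] for y in ys])
for z in(.0425,.036):
    W=np.array([plane("top",*p,z)[:2] for p in hi+lo])
    a0,w0=A.mean(0),W.mean(0); H=(A-a0).T@(W-w0); th=np.arctan2(H[0,1]-H[1,0],H[0,0]+H[1,1])
    Rm=np.array([[np.cos(th),-np.sin(th)],[np.sin(th),np.cos(th)]]); o=w0-Rm@a0
    res=W-(A@Rm.T+o); sc=np.sqrt(((W-w0)**2).sum()/((A-a0)**2).sum())
    print(z,"origin",o,"yaw",np.degrees(th),"rms",np.sqrt((res**2).mean()),"scale",sc)
    for n,y in(("start",.148),("seat1",.072),("seat2",.010),("seat3",-.052),("end",-.083),("trough",-.113)): print(n,Rm@[0,y]+o)
print("pin h",tri(hi[0],(298.3,196.3)),tri(lo[0],(331.3,196.3)))
print("hole h",tri((254.6,148.4),(262.4,250.8)))
print("handle", tri(proj("top",[.510+.027,.0292+.008,.053]),(275,216.5)), proj("side",[.510,.029,.053]),proj("side",[.537,.037,.053]))
E
```

```text
0.0425 origin [ 0.4709 -0.2176] yaw 8.40918439556832 rms 0.00019750609374677785 scale 0.9976203885105792
start [ 0.4493 -0.0712]
seat1 [ 0.4604 -0.1464]
seat2 [ 0.4695 -0.2077]
seat3 [ 0.4785 -0.2691]
end [ 0.4831 -0.2997]
trough [ 0.4875 -0.3294]
0.036 origin [ 0.4716 -0.2185] yaw 8.409184395568339 rms 0.00022049635955434394 scale 1.0030519408741903
start [ 0.45   -0.0721]
seat1 [ 0.4611 -0.1473]
seat2 [ 0.4702 -0.2086]
seat3 [ 0.4792 -0.27  ]
end [ 0.4838 -0.3006]
trough [ 0.4882 -0.3303]
pin h (array([ 0.5056, -0.1218,  0.0432]), np.float64(0.0014901174063327873)) (array([ 0.4105, -0.1353,  0.0426]), np.float64(7.47684657546392e-05))
hole h (array([0.5461, 0.127 , 0.0078]), np.float64(0.0006105088078119564))
handle (array([0.5364, 0.037 , 0.0542]), np.float64(0.0007745737682083603)) [285.7827 216.0858] [274.6518 216.8802]
```

```bash
cat > go.py <<'E'
import sys
from h import *
FO=np.array([.471,-.2177]); FY=8.41
def fx(x,y):
    c,s=np.cos(np.radians(FY)),np.sin(np.radians(FY)); return FO+[c*x-s*y,s*x+c*y]
def plan(x,y,z,yaw):
    o=env.observe(); c,s=np.cos(np.radians(yaw)),np.sin(np.radians(yaw))
    R1=np.array([[c,s,0],[s,-c,0],[0,0,-1.]]); R0=R.from_quat(o["tcp_rot"]).as_matrix()
    print("t %.2f"%o["time_s"],"tcp",o["tcp_pos"],"yaw %.2f"%np.degrees(np.arctan2(R0[1,0],R0[0,0])),"q7 %.2f"%o["qpos"][6],"w %.3f gf %.1f"%(o["gripper_width"],o["grasp_force"]),"F",o["wrist_force"])
    print("turn deg",np.degrees(R.from_matrix(R0.T@R1).as_rotvec()).round(2),"then shift mm",(R1.T@(np.array([x,y,z])-o["tcp_pos"])*1000).round(1))
if __name__=="__main__":
    a=[float(v) for v in sys.argv[2:]]
    if sys.argv[1]=="f": plan(*fx(a[0],a[1]),a[2],FY+(a[3] if len(a)>3 else 0))
    else: plan(*a)
E
python3 go.py w .510 .029 .16 -1
python3 - <<'E'
from meas import *
from go import fx,FO,FY
t=cv2.imread("pics/top0.png"); z,h=roi(t,352,160,415,190)
c,s=np.cos(np.radians(FY)),np.sin(np.radians(FY))
for p,a in blobs(h[...,2]<140,6,352,160,8):
    w=plane("top",*p,.045)[:2]-FO; print("chip fixture mm",(1000*np.array([c*w[0]+s*w[1],-s*w[0]+c*w[1]])).round(),a.round())
print("lever",plane("top",268,198,.16),"roll",plane("top",240,198.5,.019))
E
```

```text
t 0.10 tcp [ 0.2384 -0.5772  0.2306] yaw 22.44 q7 -0.08 w 1.002 gf 0.0 F [ 0.2684 -0.6443 -0.5423]
turn deg [-0.08  0.02 23.44] then shift mm [ 260.9 -610.9   70.6]
chip fixture mm [ -8. -45.] 55.0
chip fixture mm [-9. -9.] 58.0
chip fixture mm [-4. 32.] 56.0
chip fixture mm [-6. 78.] 55.0
lever [0.4055 0.076  0.16  ] roll [0.4137 0.1638 0.019 ]
```

>>> {"fn": "move_arm", "kwargs": {
  "commands": [
    [0, 0, 0, 0, 0, 7.8, 1],
    [0, 0, 0, 0, 0, 7.8, 1],
    [0, 0, 0, 0, 0, 7.8, 1],
    [0.02, -0.047, 0, 0, 0, 0, 1],
    [0.02, -0.047, 0, 0, 0, 0, 1],
    [0.02, -0.047, 0, 0, 0, 0, 1],
    [0.02, -0.047, 0, 0, 0, 0, 1],
    [0.02, -0.047, 0, 0, 0, 0, 1],
    [0.02, -0.047, 0, 0, 0, 0, 1],
    [0.02, -0.047, 0, 0, 0, 0, 1],
    [0.02, -0.047, 0, 0, 0, 0, 1],
    [0.02, -0.047, 0, 0, 0, 0, 1],
    [0.02, -0.047, 0, 0, 0, 0, 1],
    [0.02, -0.047, 0, 0, 0, 0, 1],
    [0.02, -0.047, 0, 0, 0, 0, 1],
    [0.02, -0.047, 0, 0, 0, 0, 1],
    [0, 0, 0, 0, 0, 0, 1]
  ]
}}

```text
time_s: 2.22
tcp_pos: [0.5095, 0.0334, 0.231]
tcp_rot: [1.0, -0.005, -0.0, -0.001]
wrist_force: [0.6, -0.2, -0.0]
gripper_width: 0.995
grasp_force: 0.0
```

```bash
python3 go.py w .510 .029 .027 -1
```

```text
t 2.23 tcp [0.5095 0.0334 0.231 ] yaw -0.58 q7 -1.83 w 0.995 gf 0.0 F [ 0.6329 -0.202  -0.0338]
turn deg [-0.11  0.01  0.42] then shift mm [  0.6   4.4 204. ]
```

>>> {"fn": "move_arm", "kwargs": {
  "commands": [
    [0, 0.004, 0.045, 0, 0, 0.4, 1],
    [0, 0, 0.045, 0, 0, 0, 1],
    [0, 0, 0.045, 0, 0, 0, 1],
    [0, 0, 0.03, 0, 0, 0, 1],
    [0, 0, 0.02, 0, 0, 0, 1],
    [0, 0, 0.019, 0, 0, 0, 1],
    [0, 0, 0, 0, 0, 0, 1],
    [0, 0, 0, 0, 0, 0, 0],
    [0, 0, 0, 0, 0, 0, 0],
    [0, 0, 0, 0, 0, 0, 0],
    [0, 0, 0, 0, 0, 0, 0],
    [0, 0, 0, 0, 0, 0, 0],
    [0, 0, 0, 0, 0, 0, 0]
  ]
}}

```text
time_s: 3.85
tcp_pos: [0.5091, 0.0252, 0.0279]
tcp_rot: [1.0, -0.012, 0.0, -0.0]
wrist_force: [-1.1, 0.6, 5.3]
gripper_width: 0.177
grasp_force: 59.3
```

```bash
python3 go.py w .510 .029 .027 -1
```

```text
t 3.85 tcp [0.5091 0.0252 0.0279] yaw -1.34 q7 -1.93 w 0.177 gf 59.3 F [-1.0809  0.5652  5.3   ]
turn deg [-0.01 -0.06 -0.34] then shift mm [ 0.8 -3.8  0.9]
```

>>> {"fn": "move_arm", "kwargs": {
  "commands": [
    [0, 0, -0.03, 0, 0, 0, 0],
    [0, 0, -0.04, 0, 0, 0, 0],
    [0, 0, -0.03, 0, 0, 0, 0],
    [0, 0, 0, 0, 0, 0, 0]
  ]
}}

```text
time_s: 4.35
tcp_pos: [0.51, 0.0251, 0.1292]
tcp_rot: [1.0, -0.012, 0.002, -0.0]
wrist_force: [-0.4, -0.5, -3.9]
gripper_width: 0.17
grasp_force: 59.0
```

```bash
python3 go.py f 0 130 .12; sed -i 's/fx(a\[0\],a\[1\])/fx(a[0]\/1000,a[1]\/1000)/' go.py;python3 go.py f -1 130 .12
```

```text
t 4.35 tcp [0.51   0.0251 0.1292] yaw -1.37 q7 -1.88 w 0.170 gf 59.0 F [-0.4425 -0.5176 -3.9456]
turn deg [-0.   -0.23 -9.78] then shift mm [    -74.1 -129765.6       9.2]
t 4.35 tcp [0.51   0.0251 0.1292] yaw -1.37 q7 -1.88 w 0.170 gf 59.0 F [-0.4425 -0.5176 -3.9456]
turn deg [-0.   -0.23 -9.78] then shift mm [-75.1 104.4   9.2]
```

>>> {"fn": "move_arm", "kwargs": {
  "commands": [
    [0, 0, 0, 0, 0, -5, 0],
    [0, 0, 0, 0, 0, -4.8, 0],
    [-0.019, 0.026, 0, 0, 0, 0, 0],
    [-0.019, 0.026, 0, 0, 0, 0, 0],
    [-0.019, 0.026, 0, 0, 0, 0, 0],
    [-0.019, 0.026, 0, 0, 0, 0, 0],
    [0, 0, 0.02, 0, 0, 0, 0],
    [0, 0, 0.02, 0, 0, 0, 0],
    [0, 0, 0.01, 0, 0, 0, 0],
    [0, 0, 0, 0, 0, 0, 0]
  ]
}}

```text
time_s: 5.6
tcp_pos: [0.4479, -0.0889, 0.0763]
tcp_rot: [0.997, 0.074, -0.001, -0.0]
wrist_force: [0.7, 0.3, -2.4]
gripper_width: 0.174
grasp_force: 64.5
```

```bash
python3 go.py f -2 130 .065; python3 - <<'E'
from h import *
t=env.grab_frame("top"); s=env.grab_frame("side")
cv2.imwrite("pics/a1.png",np.vstack([zoom(t,325,135,455,210,5)[:,:640],zoom(s,285,160,345,200,5)[:200,:300].repeat(1,0) if 0 else cv2.copyMakeBorder(zoom(s,270,150,370,195,5),0,0,0,140,0)]))
E
```

```text
t 5.60 tcp [ 0.4479 -0.0889  0.0763] yaw 8.47 q7 -1.51 w 0.174 gf 64.5 F [ 0.6586  0.2736 -2.4154]
turn deg [-0.04  0.14  0.06] then shift mm [ 2.   0.8 11.3]
```

View pics/a1.png

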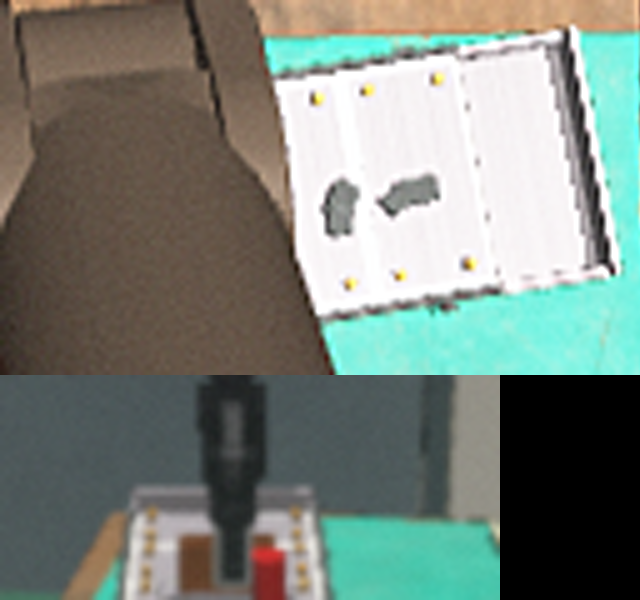

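>>> {"fn": "move_arm", "kwargs": {
  "commands": [
    [0.002, 0, 0.006, 0, 0, 0, 0],
    [0, 0, 0.005, 0, 0, 0, 0],
    [0, 0, 0, 0, 0, 0, 0],
    [0, 0, 0, 0, 0, 0, 0]
  ]
}}

```text
time_s: 6.2
tcp_pos: [0.4508, -0.0888, 0.0663]
tcp_rot: [0.997, 0.074, -0.0, 0.0]
wrist_force: [0.1, 0.1, -2.6]
gripper_width: 0.178
grasp_force: 64.5
```

```bash
python3 go.py f -2 -75 .064
```

```text
t 6.20 tcp [ 0.4508 -0.0888  0.0663] yaw 8.44 q7 -1.52 w 0.178 gf 64.5 F [ 0.1022  0.0662 -2.5619]
turn deg [0.   0.   0.03] then shift mm [ -0.8 205.4   2.3]
```

>>> {"fn": "move_arm", "kwargs": {
  "commands": [
    [-0.0008, 0, 0.0015, 0, 0, 0, 0],
    [0, 0, 0.0005, 0, 0, 0, 0],
    [0, 0.006, 0, 0, 0, 0, 0],
    [0, 0.008, 0, 0, 0, 0, 0],
    [0, 0.008, 0, 0, 0, 0, 0],
    [0, 0.008, 0, 0, 0, 0, 0],
    [0, 0.008, 0, 0, 0, 0, 0],
    [0, 0.008, 0, 0, 0, 0, 0],
    [0, 0.008, 0, 0, 0, 0, 0],
    [0, 0.008, 0, 0, 0, 0, 0],
    [0, 0.008, 0, 0, 0, 0, 0],
    [0, 0.008, 0, 0, 0, 0, 0],
    [0, 0.008, 0, 0, 0, 0, 0],
    [0, 0.008, 0, 0, 0, 0, 0],
    [0, 0.008, 0, 0, 0, 0, 0]
  ]
}}

```text
time_s: 8.07
tcp_pos: [0.465, -0.1903, 0.0643]
tcp_rot: [0.997, 0.074, -0.0, -0.0]
wrist_force: [-0.4, 0.5, -2.7]
gripper_width: 0.173
grasp_force: 64.5
```

```bash
python3 go.py f -2 -75 .064
```

```text
t 8.07 tcp [ 0.465  -0.1903  0.0643] yaw 8.44 q7 -1.31 w 0.173 gf 64.5 F [-0.3624  0.5439 -2.7018]
turn deg [-0.    0.    0.03] then shift mm [ -0.1 102.9   0.3]
```

>>> {"fn": "move_arm", "kwargs": {
  "commands": [
    [0, 0.008, 0.0003, 0, 0, 0, 0],
    [0, 0.008, 0, 0, 0, 0, 0],
    [0, 0.008, 0, 0, 0, 0, 0],
    [0, 0.008, 0, 0, 0, 0, 0],
    [0, 0.008, 0, 0, 0, 0, 0],
    [0, 0.008, 0, 0, 0, 0, 0],
    [0, 0.008, 0, 0, 0, 0, 0],
    [0, 0.008, 0, 0, 0, 0, 0],
    [0, 0.008, 0, 0, 0, 0, 0],
    [0, 0.008, 0, 0, 0, 0, 0],
    [0, 0.008, 0, 0, 0, 0, 0],
    [0, 0.008, 0, 0, 0, 0, 0],
    [0, 0.008, 0, 0, 0, 0, 0],
    [0, 0.004, 0, 0, 0, 0, 0],
    [0, 0, 0, 0, 0, 0, 0]
  ]
}}

```text
time_s: 9.95
tcp_pos: [0.4809, -0.2972, 0.064]
tcp_rot: [0.997, 0.073, 0.0, 0.0]
wrist_force: [-0.0, -0.4, -0.9]
gripper_width: 0.171
grasp_force: 64.6
```

```bash
python3 go.py f -2 -75 .064; python3 - <<'E'
from h import *
t=env.grab_frame("top"); s=env.grab_frame("side")
cv2.imwrite("pics/a2.png",np.vstack([zoom(t,325,135,455,210,5)[:,:640],cv2.copyMakeBorder(zoom(s,270,150,370,195,5),0,0,0,140,0)]))
E
```

```text
t 9.95 tcp [ 0.4809 -0.2972  0.064 ] yaw 8.41 q7 -1.13 w 0.171 gf 64.6 F [-0.0491 -0.3956 -0.9048]
turn deg [ 0.02 -0.01 -0.  ] then shift mm [-0.2 -5.1  0. ]
```

View pics/a2.png

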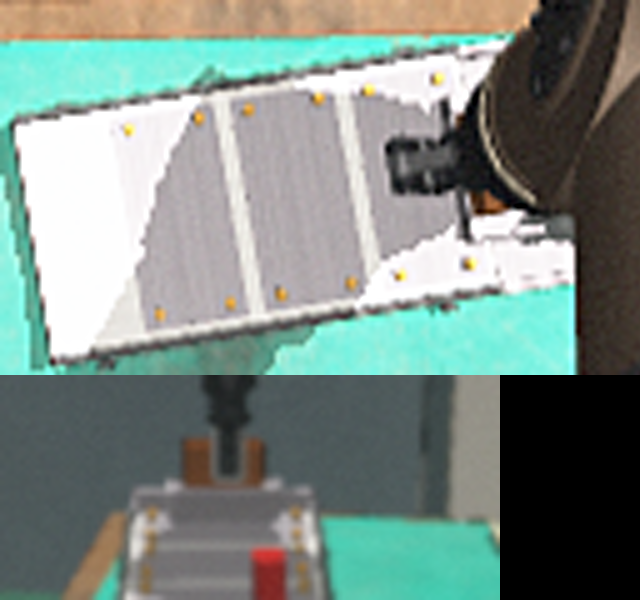

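>>> {"fn": "move_arm", "kwargs": {
  "commands": [
    [0, 0.005, 0, 0, 0, 0, 0],
    [0, 0, 0, 0, 0, 0, 0],
    [0, -0.01, 0, 0, 0, 0, 0],
    [0, 0, -0.03, 0, 0, 0, 0],
    [0, 0, -0.04, 0, 0, 0, 0],
    [0, -0.03, -0.03, 0, 0, 0, 0],
    [0, -0.05, 0, 0, 0, 0, 0],
    [0, -0.055, 0, 0, 0, 0, 0],
    [0, -0.055, 0, 0, 0, 0, 0],
    [0, -0.055, 0, 0, 0, 0, 0],
    [0, -0.055, 0, 0, 0, 0, 0],
    [0, -0.03, 0, 0, 0, 0, 0],
    [0, 0, 0, 0, 0, 0, 0]
  ]
}}

```text
time_s: 11.68
tcp_pos: [0.4306, 0.0378, 0.1641]
tcp_rot: [0.997, 0.076, 0.0, -0.0]
wrist_force: [-0.6, -1.5, -2.6]
gripper_width: 0.175
grasp_force: 64.4
```

```bash
python3 go.py w .509 .028 .04 -1; python3 - <<'E'
from h import *
t=env.grab_frame("top"); s=env.grab_frame("side")
cv2.imwrite("pics/a3.png",np.vstack([zoom(t,325,135,455,210,5)[:,:640],cv2.copyMakeBorder(zoom(s,270,150,370,195,5),0,0,0,140,0)]))
E
```

```text
t 11.68 tcp [0.4306 0.0378 0.1641] yaw 8.77 q7 -1.76 w 0.175 gf 64.4 F [-0.6443 -1.4576 -2.5713]
turn deg [-0.04 -0.    9.77] then shift mm [ 78.6   8.4 124.1]
```

View pics/a3.png

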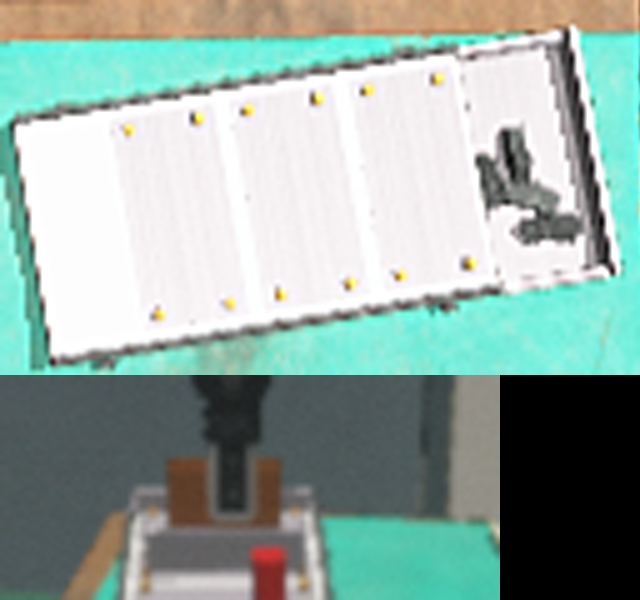

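>>> {"fn": "move_arm", "kwargs": {
  "commands": [
    [0.02, 0.008, 0, 0, 0, 0, 0],
    [0.02, 0.008, 0, 0, 0, 4.9, 0],
    [0.02, 0, 0, 0, 0, 4.9, 0],
    [0.02, 0, 0, 0, 0, 0, 0],
    [0, 0, 0.04, 0, 0, 0, 0],
    [0, 0, 0.04, 0, 0, 0, 0],
    [0, 0, 0.03, 0, 0, 0, 0],
    [0, 0, 0.01, 0, 0, 0, 0],
    [0, 0, 0, 0, 0, 0, 0]
  ]
}}

```text
time_s: 12.9
tcp_pos: [0.5135, 0.0248, 0.0439]
tcp_rot: [1.0, -0.012, -0.0, 0.0]
wrist_force: [0.1, 1.2, -2.5]
gripper_width: 0.172
grasp_force: 64.4
```

```bash
python3 go.py w .509 .020 .0275 -1
```

```text
t 12.90 tcp [0.5135 0.0248 0.0439] yaw -1.41 q7 -1.98 w 0.172 gf 64.4 F [ 0.1073  1.1584 -2.513 ]
turn deg [ 0.02  0.04 -0.41] then shift mm [-4.4  4.9 16.4]
```

>>> {"fn": "move_arm", "kwargs": {
  "commands": [
    [0, 0.004, 0.008, 0, 0, 0, 0],
    [0, 0, 0.005, 0, 0, 0, 0],
    [0, 0, 0.0033, 0, 0, 0, 0],
    [0, 0, 0, 0, 0, 0, 0],
    [0, 0, 0, 0, 0, 0, 1],
    [0, 0, 0, 0, 0, 0, 1],
    [0, 0, 0, 0, 0, 0, 1],
    [0, 0, 0, 0, 0, 0, 1],
    [0, 0, -0.03, 0, 0, 0, 1],
    [0, 0, -0.05, 0, 0, 0, 1],
    [0, 0, -0.05, 0, 0, 0, 1],
    [0, 0.06, -0.05, 0, 0, 0, 1],
    [0, 0.06, -0.03, 0, 0, 0, 1],
    [0, 0.06, 0, 0, 0, 0, 1],
    [0, 0, 0, 0, 0, 0, 1]
  ]
}}

```text
time_s: 14.78
tcp_pos: [0.5086, -0.1483, 0.2258]
tcp_rot: [1.0, -0.016, -0.0, 0.001]
wrist_force: [0.4, 0.1, -0.8]
gripper_width: 0.996
grasp_force: 0.0
```

```bash
cat > look.py <<'E'
from meas import *
t=env.grab_frame("top"); s=env.grab_frame("side"); cv2.imwrite("pics/top_l.png",t);cv2.imwrite("pics/side_l.png",s)
z,h=roi(t,170,136,285,210)
g=lambda L,a,b:[x for x in L if abs(x[1][0]-a)<6 and abs(x[1][1]-b)<9]
print("white",g(rect((h[...,1]<40)&(h[...,2]>200),6,170,136,"top",.006),52,111))
print("black",g(rect(h[...,2]<70,6,170,136,"top",.024),15,59), g(rect(h[...,2]<70,6,170,136,"top",.019),47,48))
z,h=roi(t,280,140,315,185)
o=(h[...,0]<16)&(h[...,1]>120)&(h[...,2]>110)
print("handle",rect(o,6,280,140,"top",.053),"block",rect((h[...,1]<60)|o,6,280,140,"top",.022))
z,h=roi(s,265,205,310,240); print("side handle",[ (b[0].round(1),b[1]) for b in blobs((h[...,0]<16)&(h[...,1]>120),6,265,205,15)], proj("side",[.512,.02,.053]))
E
python3 look.py; python3 go.py w .507 .1185 .16 11.6
```

```text
white [(array([0.5072, 0.119 ]), [52.71957778930664, 112.4805908203125], np.float32(11.801149)), (array([0.5093, 0.243 ]), [53.09815216064453, 112.81068420410156], np.float32(15.358738))]
black [(array([0.5079, 0.2412]), [14.988333702087402, 58.78780746459961], np.float32(15.072692)), (array([0.5062, 0.1181]), [14.312154769897461, 58.634132385253906], np.float32(11.685883))] [(array([0.4137, 0.164 ]), [46.21077346801758, 48.48088836669922], np.float32(89.13935))]
handle [(array([0.5146, 0.0219]), [14.766587257385254, 51.86715316772461], np.float32(179.35005))] block [(array([0.5151, 0.0146]), [83.10868072509766, 90.6877670288086], np.float32(89.72953))]
side handle [(array([283.2, 219. ]), np.float64(218.36111111111111))] [285.7808 214.4832]
t 14.88 tcp [ 0.5092 -0.1427  0.2255] yaw -1.46 q7 -1.52 w 1.000 gf 0.0 F [ 0.3291  0.8016 -0.0582]
turn deg [ -0.02   0.02 -13.06] then shift mm [  50.3 -256.3   65.5]
```

>>> {"fn": "move_arm", "kwargs": {
  "commands": [
    [0, 0, 0, 0, 0, -6.6, 1],
    [0, 0, 0, 0, 0, -6.5, 1],
    [0.01, -0.051, 0, 0, 0, 0, 1],
    [0.01, -0.051, 0, 0, 0, 0, 1],
    [0.01, -0.051, 0, 0, 0, 0, 1],
    [0.01, -0.051, 0, 0, 0, 0, 1],
    [0.01, -0.052, 0, 0, 0, 0, 1],
    [0, 0, 0.05, 0, 0, 0, 1],
    [0, 0, 0.05, 0, 0, 0, 1],
    [0, 0, 0.05, 0, 0, 0, 1],
    [0, 0, 0, 0, 0, 0, 1]
  ]
}}

```text
time_s: 16.25
tcp_pos: [0.503, 0.1193, 0.0729]
tcp_rot: [0.995, 0.104, -0.004, 0.0]
wrist_force: [0.3, -0.9, 0.1]
gripper_width: 1.001
grasp_force: 0.0
```

```bash
python3 go.py w .5067 .1186 .008 11.7
```

```text
t 16.25 tcp [0.503  0.1193 0.0729] yaw 11.92 q7 -1.97 w 1.001 gf 0.0 F [ 0.304  -0.8838  0.0766]
turn deg [-0.02  0.42  0.22] then shift mm [ 3.5  1.4 64.9]
```

>>> {"fn": "move_arm", "kwargs": {
  "commands": [
    [0, 0, 0.03, 0, 0, 0, 1],
    [0, 0, 0.02, 0, 0, 0, 1],
    [0, 0, 0, 0, 0, 0, 1],
    [0, 0, 0, 0, 0, 0, 1]
  ]
}}

```text
time_s: 16.75
tcp_pos: [0.5074, 0.1194, 0.0275]
tcp_rot: [0.995, 0.103, 0.001, -0.0]
wrist_force: [0.1, 0.1, 0.4]
gripper_width: 1.002
grasp_force: 0.0
```

```bash
python3 go.py w .5067 .1186 .008 11.7
```

```text
t 16.75 tcp [0.5074 0.1194 0.0275] yaw 11.78 q7 -2.01 w 1.002 gf 0.0 F [0.1259 0.0688 0.3532]
turn deg [-0.02 -0.13  0.08] then shift mm [-0.8  0.6 19.5]
```

>>> {"fn": "move_arm", "kwargs": {
  "commands": [
    [0, 0, 0.012, 0, 0, 0, 1],
    [0, 0, 0.0075, 0, 0, 0, 1],
    [0, 0, 0, 0, 0, 0, 1],
    [0, 0, 0, 0, 0, 0, 0],
    [0, 0, 0, 0, 0, 0, 0],
    [0, 0, 0, 0, 0, 0, 0],
    [0, 0, 0, 0, 0, 0, 0],
    [0, 0, 0, 0, 0, 0, 0],
    [0, 0, 0, 0, 0, 0, 0],
    [0, 0, 0, 0, 0, 0, 0]
  ]
}}

```text
time_s: 18.0
tcp_pos: [0.5067, 0.1186, 0.0066]
tcp_rot: [0.995, 0.102, 0.0, 0.0]
wrist_force: [-0.5, -0.3, 4.9]
gripper_width: 0.149
grasp_force: 59.6
```

```bash
python3 go.py w .5067 .1186 .008 11.7
```

```text
t 18.00 tcp [0.5067 0.1186 0.0066] yaw 11.75 q7 -2.03 w 0.149 gf 59.6 F [-0.5154 -0.3277  4.9191]
turn deg [ 0.   -0.04  0.05] then shift mm [ 0.  -0.  -1.4]
```

>>> {"fn": "move_arm", "kwargs": {
  "commands": [
    [0, 0, -0.03, 0, 0, 0, 0],
    [0, 0, -0.05, 0, 0, 0, 0],
    [0, 0, -0.05, 0, 0, 0, 0],
    [0, 0, -0.03, 0, 0, 0, 0],
    [0, 0, 0, 0, 0, 0, 0]
  ]
}}

```text
time_s: 18.62
tcp_pos: [0.5077, 0.1189, 0.1683]
tcp_rot: [0.995, 0.102, 0.002, -0.0]
wrist_force: [0.2, 0.4, -2.2]
gripper_width: 0.152
grasp_force: 59.0
```

```bash
python3 go.py f 0 -52 .1
```

```text
t 18.62 tcp [0.5077 0.1189 0.1683] yaw 11.73 q7 -1.90 w 0.152 gf 59.0 F [ 0.1658  0.429  -2.1632]
turn deg [-0.01 -0.25  3.32] then shift mm [-85.5 379.6  68.3]
```

>>> {"fn": "move_arm", "kwargs": {
  "commands": [
    [0, 0, 0, 0, 0, 3.3, 0],
    [-0.008, 0.038, 0, 0, 0, 0, 0],
    [-0.008, 0.038, 0, 0, 0, 0, 0],
    [-0.008, 0.038, 0, 0, 0, 0, 0],
    [-0.008, 0.038, 0, 0, 0, 0, 0],
    [-0.008, 0.038, 0, 0, 0, 0, 0],
    [-0.009, 0.038, 0, 0, 0, 0, 0],
    [-0.009, 0.038, 0, 0, 0, 0, 0],
    [-0.009, 0.038, 0, 0, 0, 0, 0],
    [-0.009, 0.038, 0, 0, 0, 0, 0],
    [-0.009, 0.038, 0, 0, 0, 0, 0],
    [0, 0, 0.035, 0, 0, 0, 0],
    [0, 0, 0.03, 0, 0, 0, 0],
    [0, 0, 0, 0, 0, 0, 0],
    [0, 0, 0, 0, 0, 0, 0]
  ]
}}

```text
time_s: 20.5
tcp_pos: [0.4783, -0.2698, 0.1014]
tcp_rot: [0.997, 0.074, -0.0, -0.0]
wrist_force: [-0.6, -0.1, -1.7]
gripper_width: 0.145
grasp_force: 58.9
```

```bash
python3 go.py f 0 -52 .0425; python3 - <<'E'
from h import *
t=env.grab_frame("top"); s=env.grab_frame("side")
cv2.imwrite("pics/a4.png",np.vstack([zoom(t,325,135,455,210,5)[:,:640],cv2.copyMakeBorder(zoom(s,270,150,370,195,5),0,0,0,140,0)]))
E
```

```text
t 20.50 tcp [ 0.4783 -0.2698  0.1014] yaw 8.47 q7 -1.18 w 0.145 gf 58.9 F [-0.564  -0.0544 -1.7191]
turn deg [-0.01  0.01  0.06] then shift mm [ 0.4 -0.6 58.9]
```

View pics/a4.png

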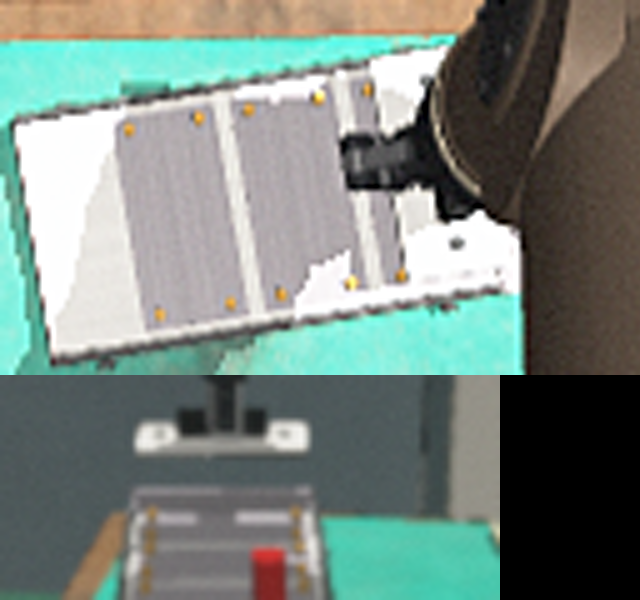

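```bash
python3 - <<'E'
from h import *
from go import fx
import cv2
t=env.camera_model
for x in(-41,0,41): print(proj("side",[*fx(x/1000,-.052),.1008]))
s=zoom(env.grab_frame("side"),290,145,340,175,8); h=cv2.cvtColor(s,cv2.COLOR_BGR2HSV)
m=((h[...,1]<40)&(h[...,2]>190)); ys,xs=np.where(m); print("white extent u",xs.min()/8+290,xs.max()/8+290,"v",ys.min()/8+145,ys.max()/8+145)
for x in(-55,55): print(proj("side",[*fx(x/1000,-.026),.095]))
E
```

```text
[327.4518 162.2842]
[314.7615 162.3724]
[302.0621 162.4607]
white extent u 297.375 331.375 v 159.5 164.75
[332.1339 166.5517]
[297.4341 166.797 ]
```

>>> {"fn": "move_arm", "kwargs": {
  "commands": [
    [0, 0, 0.025, 0, 0, 0, 0],
    [0, 0, 0.02, 0, 0, 0, 0],
    [0, 0, 0.005, 0, 0, 0, 0],
    [0, 0, 0, 0, 0, 0, 0],
    [0, 0, 0.002, 0, 0, 0, 0],
    [0, 0, 0.002, 0, 0, 0, 0],
    [0, 0, 0.001, 0, 0, 0, 0],
    [0, 0, 0, 0, 0, 0, 0]
  ]
}}

```text
time_s: 21.65
tcp_pos: [0.4789, -0.2702, 0.0472]
tcp_rot: [0.997, 0.074, 0.001, 0.001]
wrist_force: [-1.2, 0.9, 6.1]
gripper_width: 0.147
grasp_force: 60.4
```

```bash
python3 go.py f 0 -52 .0425
```

```text
t 21.65 tcp [ 0.4789 -0.2702  0.0472] yaw 8.44 q7 -1.22 w 0.147 gf 60.4 F [-1.2348  0.8834  6.1016]
turn deg [ 0.07 -0.08  0.03] then shift mm [-0.1 -1.1  4.7]
```

Contact on the pins; press on in small steps.

>>> {"fn": "move_arm", "kwargs": {
  "commands": [
    [0, 0, 0.002, 0, 0, 0, 0],
    [0, 0, 0.001, 0, 0, 0, 0],
    [0, 0, 0.001, 0, 0, 0, 0],
    [0, 0, 0, 0, 0, 0, 0]
  ]
}}

```text
time_s: 22.15
tcp_pos: [0.4788, -0.2702, 0.0433]
tcp_rot: [0.997, 0.074, 0.001, 0.001]
wrist_force: [-0.9, 1.2, 6.8]
gripper_width: 0.148
grasp_force: 60.6
```

```bash
python3 go.py f 0 -52 .0425
```

```text
t 22.15 tcp [ 0.4788 -0.2702  0.0433] yaw 8.44 q7 -1.22 w 0.148 gf 60.6 F [-0.9233  1.1751  6.7965]
turn deg [ 0.07 -0.08  0.03] then shift mm [-0.1 -1.1  0.8]
```

>>> {"fn": "move_arm", "kwargs": {
  "commands": [
    [0, 0, 0.001, 0, 0, 0, 0],
    [0, 0, 0.0007, 0, 0, 0, 0],
    [0, 0, 0, 0, 0, 0, 0]
  ]
}}

```text
time_s: 22.52
tcp_pos: [0.4789, -0.2703, 0.0426]
tcp_rot: [0.997, 0.074, 0.001, 0.001]
wrist_force: [-5.4, 2.4, 20.8]
gripper_width: 0.153
grasp_force: 62.9
```

```bash
python3 go.py f 0 -52 .0425
```

```text
t 22.52 tcp [ 0.4789 -0.2703  0.0426] yaw 8.44 q7 -1.22 w 0.153 gf 62.9 F [-5.3764  2.3701 20.8338]
turn deg [ 0.1  -0.09  0.03] then shift mm [-0.1 -1.1  0.1]
```

>>> {"fn": "move_arm", "kwargs": {
  "commands": [
    [0, 0, 0.0005, 0, 0, 0, 0],
    [0, 0, 0, 0, 0, 0, 0],
    [0, 0, -0.001, 0, 0, 0, 0],
    [0, 0, 0, 0, 0, 0, 0.45],
    [0, 0, 0, 0, 0, 0, 0.45],
    [0, 0, 0, 0, 0, 0, 0.45],
    [0, 0, -0.03, 0, 0, 0, 0.45],
    [0, 0, -0.05, 0, 0, 0, 0.45],
    [0, 0, -0.05, 0, 0, 0, 0.45],
    [0, 0, -0.05, 0, 0, 0, 0.45],
    [0, -0.055, 0, 0, 0, 0, 1],
    [0, -0.055, 0, 0, 0, 0, 1],
    [0, -0.055, 0, 0, 0, 0, 1],
    [0, -0.055, 0, 0, 0, 0, 1],
    [0, -0.04, 0, 0, 0, 0, 1],
    [0, 0, 0, 0, 0, 0, 1]
  ]
}}

```text
time_s: 24.52
tcp_pos: [0.4394, -0.0096, 0.2211]
tcp_rot: [0.997, 0.076, 0.0, -0.0]
wrist_force: [-0.2, -0.2, -1.0]
gripper_width: 1.0
grasp_force: 0.0
```

```bash
cat >> meas.py <<'E'
def fixcheck():
    from go import FO,FY
    t=env.grab_frame("top"); s=env.grab_frame("side"); c,q=np.cos(np.radians(FY)),np.sin(np.radians(FY))
    z,h=roi(t,330,140,440,208)
    for r in rect(h[...,2]<75,6,330,140,"top",.060):
        if r[1][1]>45 and r[1][1]<75 and r[1][0]<25: w=r[0]-FO; print("rib fixture mm",(1000*np.array([c*w[0]+q*w[1],-q*w[0]+c*w[1]])).round(1),r[1],"yaw-FY",r[2]-FY)
    return t,s
E
python3 - <<'E'
from meas import *
t,s=fixcheck()
cv2.imwrite("pics/a5.png",np.vstack([zoom(t,325,135,455,210,5)[:,:640],cv2.copyMakeBorder(zoom(s,270,160,370,205,5),0,0,0,140,0)]))
E
python3 look.py; python3 go.py w .508 .242 .16 15.3
```

```text
rib fixture mm [  0.3 -50.3] [15.90831470489502, 57.72937774658203] yaw-FY -0.1228323
white [(array([0.5093, 0.2428]), [52.9165153503418, 112.44708251953125], np.float32(15.026791))]
black [(array([0.508 , 0.2412]), [15.224352836608887, 58.94878005981445], np.float32(15.287791))] [(array([0.414, 0.164]), [46.24191665649414, 49.89997863769531], np.float32(61.702404))]
handle [] block []
side handle [(array([283.2, 218.8]), np.float64(224.33333333333334))] [285.7808 214.4832]
t 24.73 tcp [ 0.4401 -0.0139  0.2208] yaw 8.35 q7 -1.62 w 1.002 gf 0.0 F [ 0.5792 -0.2131 -0.0031]
turn deg [ 0.02  0.02 -6.95] then shift mm [ 133.1 -228.9   60.8]
```

View pics/a5.png

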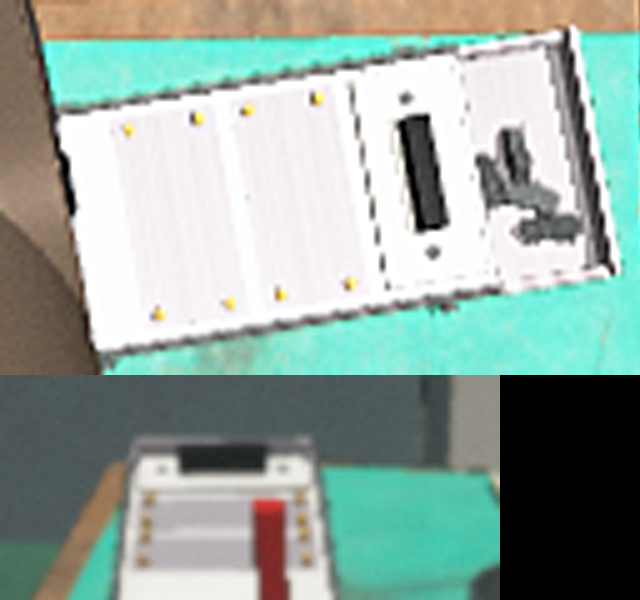

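>>> {"fn": "move_arm", "kwargs": {
  "commands": [
    [0, 0, 0, 0, 0, -6.9, 1],
    [0.027, -0.045, 0, 0, 0, 0, 1],
    [0.027, -0.046, 0, 0, 0, 0, 1],
    [0.027, -0.046, 0, 0, 0, 0, 1],
    [0.026, -0.046, 0, 0, 0, 0, 1],
    [0.026, -0.046, 0, 0, 0, 0, 1],
    [0, 0, 0.05, 0, 0, 0, 1],
    [0, 0, 0.05, 0, 0, 0, 1],
    [0, 0, 0.05, 0, 0, 0, 1],
    [0, 0, 0.04, 0, 0, 0, 1],
    [0, 0, 0, 0, 0, 0, 1],
    [0, 0, 0, 0, 0, 0, 1]
  ]
}}

```text
time_s: 26.22
tcp_pos: [0.5087, 0.2432, 0.0321]
tcp_rot: [0.991, 0.133, 0.001, -0.0]
wrist_force: [0.4, 0.9, -0.6]
gripper_width: 0.999
grasp_force: 0.0
```

```bash
python3 go.py w .5087 .242 .0075 15.2
```

```text
t 26.23 tcp [0.5087 0.2432 0.0321] yaw 15.28 q7 -2.22 w 0.999 gf 0.0 F [ 0.4113  0.8601 -0.6253]
turn deg [-0.01 -0.07  0.08] then shift mm [-0.3  1.2 24.6]
```

>>> {"fn": "move_arm", "kwargs": {
  "commands": [
    [0, 0.001, 0.015, 0, 0, 0, 1],
    [0, 0, 0.0095, 0, 0, 0, 1],
    [0, 0, 0, 0, 0, 0, 1],
    [0, 0, 0, 0, 0, 0, 0],
    [0, 0, 0, 0, 0, 0, 0],
    [0, 0, 0, 0, 0, 0, 0],
    [0, 0, 0, 0, 0, 0, 0],
    [0, 0, 0, 0, 0, 0, 0],
    [0, 0, 0, 0, 0, 0, 0],
    [0, 0, 0, 0, 0, 0, 0]
  ]
}}

```text
time_s: 27.48
tcp_pos: [0.508, 0.2425, 0.0068]
tcp_rot: [0.991, 0.134, 0.0, -0.0]
wrist_force: [-0.6, -0.9, 6.0]
gripper_width: 0.148
grasp_force: 59.4
```

```bash
python3 go.py w .5087 .242 .0075 15.2
```

```text
t 27.48 tcp [0.508  0.2425 0.0068] yaw 15.35 q7 -2.25 w 0.148 gf 59.4 F [-0.5765 -0.8903  5.9782]
turn deg [-0.   -0.03  0.15] then shift mm [ 0.5  0.7 -0.7]
```

>>> {"fn": "move_arm", "kwargs": {
  "commands": [
    [0, 0, -0.03, 0, 0, 0, 0],
    [0, 0, -0.05, 0, 0, 0, 0],
    [0, 0, -0.05, 0, 0, 0, 0],
    [0, 0, -0.03, 0, 0, 0, 0],
    [0, 0, 0, 0, 0, 6.9, 0],
    [-0.005, 0.04, 0, 0, 0, 0, 0],
    [-0.005, 0.04, 0, 0, 0, 0, 0],
    [-0.005, 0.04, 0, 0, 0, 0, 0],
    [-0.005, 0.04, 0, 0, 0, 0, 0],
    [-0.005, 0.04, 0, 0, 0, 0, 0],
    [-0.005, 0.04, 0, 0, 0, 0, 0],
    [-0.005, 0.04, 0, 0, 0, 0, 0],
    [0, 0, 0, 0, 0, 0, 0]
  ]
}}

```text
time_s: 29.1
tcp_pos: [0.5138, -0.0439, 0.1658]
tcp_rot: [0.997, 0.071, -0.001, 0.001]
wrist_force: [-0.3, 0.8, -1.3]
gripper_width: 0.147
grasp_force: 59.0
```

```bash
python3 go.py f 0 72 .1014
```

```text
t 29.10 tcp [ 0.5138 -0.0439  0.1658] yaw 8.10 q7 -1.66 w 0.147 gf 59.0 F [-0.3017  0.789  -1.3417]
turn deg [ 0.09  0.09 -0.31] then shift mm [-67.7  93.7  64.4]
```

>>> {"fn": "move_arm", "kwargs": {
  "commands": [
    [-0.023, 0.031, 0, 0, 0, 0, 0],
    [-0.023, 0.031, 0, 0, 0, 0, 0],
    [-0.022, 0.031, 0, 0, 0, 0, 0],
    [0, 0, 0.035, 0, 0, 0, 0],
    [0, 0, 0.029, 0, 0, 0, 0],
    [0, 0, 0, 0, 0, 0, 0],
    [0, 0, 0, 0, 0, 0, 0]
  ]
}}

```text
time_s: 29.98
tcp_pos: [0.4614, -0.1411, 0.1033]
tcp_rot: [0.997, 0.074, 0.0, -0.0]
wrist_force: [-0.1, -1.1, -1.4]
gripper_width: 0.146
grasp_force: 58.9
```

```bash
python3 go.py f 0 72 .051; python3 - <<'E'
from meas import *
from go import fx
z=env.observe()["tcp_pos"][2]-.0068
for x in(-55,55): print(proj("side",[*fx(x/1000,.098),z]))
S=env.grab_frame("side"); s=zoom(S,285,145,345,185,8); h=cv2.cvtColor(s,cv2.COLOR_BGR2HSV)
n,l,st,c=cv2.connectedComponentsWithStats(((h[...,1]<40)&(h[...,2]>190)).astype(np.uint8))
for q in st[1:]:
    if q[4]>300: print("white u",q[0]/8+285,(q[0]+q[2])/8+285,"v",q[1]/8+145,(q[1]+q[3])/8+145)
cv2.imwrite("pics/a6.png",s)
E
```

```text
t 29.98 tcp [ 0.4614 -0.1411  0.1033] yaw 8.50 q7 -1.49 w 0.146 gf 58.9 F [-0.0701 -1.1055 -1.3608]
turn deg [-0.   -0.04  0.09] then shift mm [-1.7  5.2 52.3]
[334.1451 180.0517]
[295.596 180.339]
white u 324.125 332.625 v 172.5 179.0
white u 294.5 303.375 v 173.0 179.375
white u 296.375 333.375 v 180.125 185.0
```

View pics/a6.png

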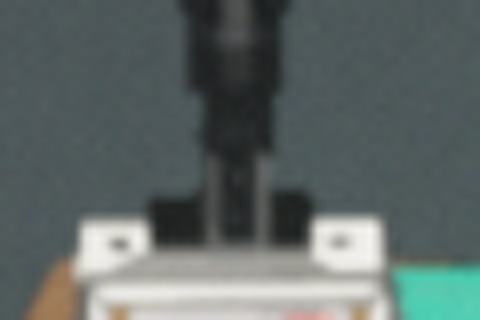

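>>> {"fn": "move_arm", "kwargs": {
  "commands": [
    [-0.0025, 0.005, 0.02, 0, 0, 0, 0],
    [0, 0, 0.02, 0, 0, 0, 0],
    [0, 0, 0.007, 0, 0, 0, 0],
    [0, 0, 0, 0, 0, 0, 0],
    [0, 0, 0, 0, 0, 0, 0]
  ]
}}

```text
time_s: 30.65
tcp_pos: [0.4597, -0.1471, 0.0563]
tcp_rot: [0.997, 0.074, 0.001, 0.0]
wrist_force: [-0.1, -0.2, -1.4]
gripper_width: 0.149
grasp_force: 58.9
```

```bash
python3 go.py f -1 72 .0428
```

```text
t 30.65 tcp [ 0.4597 -0.1471  0.0563] yaw 8.45 q7 -1.53 w 0.149 gf 58.9 F [-0.1031 -0.2296 -1.4003]
turn deg [ 0.04 -0.07  0.04] then shift mm [-0.2 -0.5 13.5]
```

>>> {"fn": "move_arm", "kwargs": {
  "commands": [
    [0, -0.0005, 0.005, 0, 0, 0, 0],
    [0, 0, 0.002, 0, 0, 0, 0],
    [0, 0, 0.002, 0, 0, 0, 0],
    [0, 0, 0.0015, 0, 0, 0, 0],
    [0, 0, 0.0015, 0, 0, 0, 0],
    [0, 0, 0, 0, 0, 0, 0]
  ]
}}

```text
time_s: 31.4
tcp_pos: [0.4592, -0.1466, 0.0439]
tcp_rot: [0.997, 0.074, 0.0, 0.0]
wrist_force: [-1.6, 0.6, 4.7]
gripper_width: 0.146
grasp_force: 60.0
```

```bash
python3 go.py f -1 72 .0428
```

```text
t 31.40 tcp [ 0.4592 -0.1466  0.0439] yaw 8.45 q7 -1.54 w 0.146 gf 60.0 F [-1.5675  0.6455  4.7228]
turn deg [ 0.03 -0.02  0.04] then shift mm [0.3 0.1 1.1]
```

>>> {"fn": "move_arm", "kwargs": {
  "commands": [
    [0, 0, 0.001, 0, 0, 0, 0],
    [0, 0, 0.001, 0, 0, 0, 0],
    [0, 0, 0, 0, 0, 0, 0]
  ]
}}

```text
time_s: 31.78
tcp_pos: [0.4592, -0.1466, 0.0427]
tcp_rot: [0.997, 0.074, 0.0, 0.001]
wrist_force: [-6.4, 1.3, 20.1]
gripper_width: 0.148
grasp_force: 61.9
```

```bash
python3 go.py f -1 72 .0428
```

```text
t 31.77 tcp [ 0.4592 -0.1466  0.0427] yaw 8.45 q7 -1.54 w 0.148 gf 61.9 F [-6.3862  1.2537 20.086 ]
turn deg [ 0.06 -0.03  0.04] then shift mm [ 0.3  0.1 -0.1]
```

>>> {"fn": "move_arm", "kwargs": {
  "commands": [
    [0, 0, 0.0005, 0, 0, 0, 0],
    [0, 0, 0, 0, 0, 0, 0],
    [0, 0, -0.001, 0, 0, 0, 0],
    [0, 0, 0, 0, 0, 0, 0.45],
    [0, 0, 0, 0, 0, 0, 0.45],
    [0, 0, 0, 0, 0, 0, 0.45],
    [0, 0, -0.03, 0, 0, 0, 0.45],
    [0, 0, -0.05, 0, 0, 0, 0.45],
    [0, 0, -0.05, 0, 0, 0, 0.45],
    [0, 0, -0.05, 0, 0, 0, 0.45],
    [0, -0.06, 0, 0, 0, 0, 1],
    [0, -0.06, 0, 0, 0, 0, 1],
    [0, -0.06, 0, 0, 0, 0, 1],
    [0, -0.06, 0, 0, 0, 0, 1],
    [0, -0.06, 0, 0, 0, 0, 1],
    [0, -0.06, 0, 0, 0, 0, 1],
    [0, 0, 0, 0, 0, 0, 1],
    [0, 0, 0, 0, 0, 0, 1]
  ]
}}

```text
time_s: 34.02
tcp_pos: [0.406, 0.209, 0.2216]
tcp_rot: [0.997, 0.074, -0.0, 0.0]
wrist_force: [-0.1, 0.2, -0.8]
gripper_width: 0.999
grasp_force: 0.0
```

```bash
python3 - <<'E'
from meas import *
t,s=fixcheck()
cv2.imwrite("pics/a7.png",np.vstack([zoom(t,275,135,455,210,4)[:,:640],cv2.copyMakeBorder(zoom(s,270,160,370,220,4),0,0,0,240,0)]))
E
python3 look.py
```

```text
rib fixture mm [-0.6 73.8] [14.73019027709961, 57.618263244628906] yaw-FY 0.33861065
rib fixture mm [  0.3 -50.3] [15.862116813659668, 57.66274642944336] yaw-FY -0.12281513
white []
black [] []
handle [(array([0.5143, 0.0217]), [15.57155704498291, 52.705997467041016], np.float32(179.9163))] block [(array([0.5188, 0.0233]), [15.97947883605957, 54.086727142333984], np.float32(179.9163)), (array([0.5148, 0.0143]), [82.96123504638672, 90.69080352783203], np.float32(90.25118))]
side handle [(array([283.2, 218.8]), np.float64(223.7222222222222))] [285.7808 214.4832]
```

View pics/a7.png

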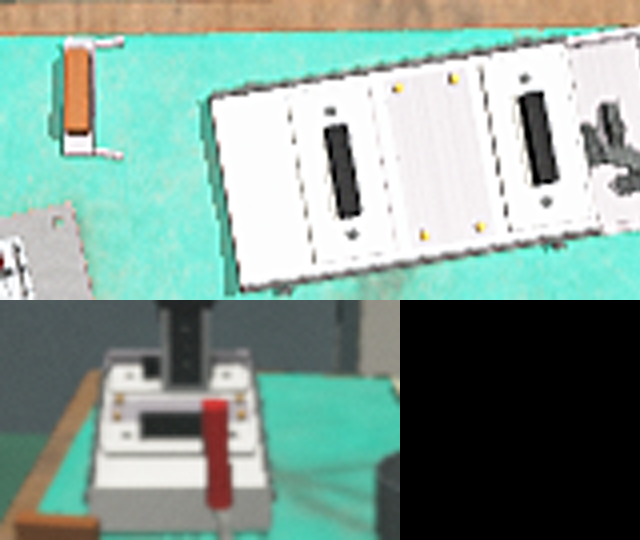

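```bash
python3 -c "
from plant import env
print(env.job_done())"
```

```text
the job is handed in; nothing more can be done
None
```

The job is handed in, and the judge gave no result back. The last pictures show all four chips in the trough, the scraper upright on the bench, and both covers present pressed flat on seats 1 and 3. The tape roll was hidden by the arm in that last picture, but it had not moved when last visible.

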